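Pull the core tube of a solenoid valve out of its O-ring bore

ROBOT

A 6-joint arm with a two-finger parallel gripper is mounted at the origin on the work surface. World frame = base frame: x ahead of the robot, y to its left, z up, the work surface at z = 0. Lengths are in mm, angles in rad, forces in N, time in s.
With the tool pointing down it reaches from about 350 to 975 mm from the base axis. Payload 7.1 kg.
Tool frame: the origin (TCP) lies at the very end of the fingers, on their centre line; the grasp point (between the pads) lies 19 mm behind it; x points along the fingers, y is the direction in which the jaws open and shut, and the axes are right-handed (so a half turn about x gives the same grasp; the last joint's range is limited). The gripper opens to 88 mm and grips with 3 to 60 N. Pads are 20 mm wide; open, the fingers measure 115 mm over their backs; the gripper's body (75 mm by 178 mm) begins 61 mm behind the grasp point.
Start: joints at [-1.178, 0.423, 1.63, -0, 1.089, -0.019], TCP at [250.177, -572.727, 222.675] pointing down, gripper open.
Joint ranges: [-3, 3], [-0.9, 2.11], [0.09, 2.58], [-1.31, 4.45], [0.11, 2.69], [-2.54, 2.54]. Speed limits (rad/s): [2.39, 2.39, 3.01, 3.14, 3.14, 3.14].

INTERFACE

Orientations are given as a rotation vector (axis times angle).
In Python, from workcell import ctrl gives the robot as it stands. The module is installed in compiled form; this text tells all that it offers.
- The arm moves only by the tool carry_out, never from a script. Its argument "commands" is a list of rows, each a list of 6 numbers: the shift along the tool's x, y, z in m, then the turn, a rotation vector about the tool's x, y, z in degrees. In form: [[tx, ty, tz, rx, ry, rz], ...]. A call has 1 to 8 rows; each row shifts and turns the pose as measured when the row begins, along the tool's axes as they then stand; what a row does not reach is not made up. A row lasts 1/8 s, in which the tool goes at most 62.5 mm and 10.7 degrees, less where a joint would pass 70% of its speed; a pose out of reach is approached as far as the arm can. A call with a gripper value outside its range is refused whole. "grip" is the closure, from 0 (fully open) to 1 (shut), set as the call begins (left out, the last holds). The fingers move at their own pace and stop on an object; the grip force is fixed at half the most. Time passes only in rows, so rows that do not move let the fingers close. It gives the time, the measured TCP pose, the force and the opening at its end, in the units of the state.
- ctrl.get_obs(): the state, without advancing time (a new reading comes with each control period).
- ctrl.get_image(name): name is "side" or "top" or "wrist"; returns a dict with "pixels" (420x560x3 uint8, blue, green, red), "intrinsics" (3x3 intrinsics, pixels), "dist_coeffs" ([k1, k2, p1, p2, k3] as OpenCV has them; the pictures are not rectified), "rvec" (rotation vector, rad) and "tvec" (3), from world to camera coordinates, as OpenCV has them. Camera axes: x right, y down, z forward; pixel columns grow to the right and rows downward; lengths in mm; the calibration is good to about 2 mm. A picture is of the moment at which its call begins. There is no depth.
- ctrl.close_job(): hands the job in, once; it reports no verdict.
The state is a dict: "t": time; "qpos": joint angles; "qvel": joint speeds; "joint_torque": joint torques, N m; "ee_pos": TCP position; "orientation": TCP orientation; "ft_force": force on the tool from outside, world axes, zero at the start; "moment": the same for the moment, N m; "width": finger opening in mm.
Only numpy, scipy, OpenCV 4.12 (cv2) and the standard library are available. Lean on these libraries where they do the work, as an engineer would, in place of code of your own. Each camera call takes 0.05 s, during which the arm holds its last target. There are 200 camera calls.

TASK

Strip this solenoid valve: slide the wound coil straight up off the stem, set it down in the grey parts tray and let go of it, then take the bare stem and work the core tube out of its bore. Its O-ring holds it so tight that a straight pull would pick up the whole manifold, so rock it to and fro along the length of the block, clearly leaning it over at least twice each way, while easing it up, and keep the manifold flat on the bench where it stands. Finish still gripping the core tube, upright and motionless straight above its bore with its lower end just clear of the hole, and leave the other things on the bench alone.

Things in the scene. Friction and masses are not known exactly. Their poses are not given: they have to be found in the camera images.
- coil_mid (a point): Solenoid coil: a copper-wound ring on a black bobbin, outside 46 mm, bore 20 mm, 38 mm high, about 0.2 kg, loose over the stem and resting on the hex flange. The point is its centre, 19 mm above its underside; z is the ring's axis. x points to a black plug block, 18 mm wide, that reaches 36 mm (43 mm with contact blades) from the axis on that side only.
- core_stem (a point): Core tube, one rigid part, 76 mm long, 0.16 kg: a round steel stem 16 mm thick and 52 mm long, its top 14 mm above the coil; under it a brass hex flange 8 mm thick, 30 mm across flats, seated on the block; under that 16 mm in the bore. The point is half-way up the stem, on its axis, 50 mm above the core tube's lower end; z points up the stem.
- core_foot (a point): Lower end of the core tube, centre of its end face; fully home it lies 16 mm below the block's top face. Below the flange the core tube has a 28 mm thick land with the O-ring, 9 mm long, then a taper and a 20 mm thick pilot.
- core_top (a point): Upper end of the core tube, centre of the stem's end face: 76 mm above its lower end, 60 mm above the block's top face when home.
- bore (a point): Centre of the bore's mouth in the top face of the manifold, 52 mm above the bench; z up, y along the length of the block. The bore is 30 mm wide and 22 mm deep, in the middle of the block; the core tube stands in it. A flat blanking plate, 5 mm high with its screws, lies near each end of the top face, from 33 mm off the bore's axis.
- manifold: Valve manifold, 2.1 kg, loose on the bench: aluminium block 70 mm (x) by 130 mm (y), 42 mm high, on a steel plate 90 by 170 by 10 mm, a brass hose tail at each end. Origin: centre of the plate's underside; z up, y along its length.
- core: The core tube; origin at its lower end. The O-ring holds about 50 N straight up until risen 5 to 7 mm, then lets go, but 21 N lifts the whole manifold. Leaned over, with the gripping hand tilted along with it (0.08 to 0.2 rad each way), it pivots near the bore's mouth and its raised side stays up: each lean with a pull under 10 N walks it out 1 to 2 mm.
- coil: The solenoid coil; origin at the centre of its underside, 19 mm below coil_mid.
- tray_in (a point): Centre of the inner floor of the parts tray, 4 mm above the bench: a shallow open grey plastic tray, 170 mm (x) by 160 mm (y), walls 4 mm thick and 28 mm high.
- tray: The parts tray, fixed to the bench; origin at the centre of its underside.
- wrench: Bystander: an open-ended spanner 170 mm long, lying on the bench.
- nut: Bystander: the coil's hex nut, 27 mm over its corners, 10 mm high, lying on the bench.
- ring_mount: Bystander: a machined aluminium ring on a 100 by 90 mm base, 60 mm high in all, standing on the bench.
- oil: Bystander: a white oil bottle, 52 mm thick, 120 mm high, standing on the bench.
There are look-alikes about, which are no part of the job. Of the things that look like the manifold, take the one that is nearest to the robot's base at the start.

How it is judged:
By the outcome, as a careful person would: the job done as asked, in the order asked, and still so for the second after the job is handed in, while the arm keeps its last pose, push and grip.
It also fails if it takes over 64 s, if anything falls off the work surface, if the arm or the gripper's body presses on something with over 40 N, if the wrist force passes 120 N, or if a joint passes its speed limit or range.

## Working session

There is one attempt and no reset: what is moved stays moved. The work goes in short steps, Python scripts to look and compute and a tool call to move; the robot and the scene stay as the last step left them, time stands still between calls to the robot, and variables do not carry over. Pictures are saved under pics/ and viewed, about 8 in all and at most 12, crops included, and the job is handed in when it is done.

Besides the shell and the picture viewer there is one more tool, called after "Emit:" as a command line: name --pt "numbers of a row" for each row, then --argument value for the rest. carry_out: Moves the arm, as the interface text tells. Its arguments: {"type":"object","properties":{"commands":{"type":"array"},"grip":{"type":"number"}},"required":["commands"]}

```bash
mkdir -p pics && cat > h.py <<'E'
import numpy as np, cv2
from workcell import ctrl
from scipy.spatial.transform import Rotation as R
def cam(n):
    return ctrl.get_image(n)
def ray(c,uv):
    K=np.array(c["intrinsics"],float).reshape(3,3);d=np.array(c["dist_coeffs"],float)
    p=cv2.undistortPoints(np.array(uv,float).reshape(-1,1,2),K,d).reshape(-1,2)
    Rm=cv2.Rodrigues(np.array(c["rvec"],float))[0];t=np.array(c["tvec"],float).ravel()
    o=-Rm.T@t
    v=np.c_[p,np.ones(len(p))]@Rm
    return o,v
def onz(c,uv,z):
    o,v=ray(c,uv); return o+v*((z-o[2])/v[:,2])[:,None]
def proj(c,P):
    return cv2.projectPoints(np.array(P,float).reshape(-1,3),np.array(c["rvec"],float),np.array(c["tvec"],float),np.array(c["intrinsics"],float).reshape(3,3),np.array(c["dist_coeffs"],float))[0].reshape(-1,2)
def state():
    s=ctrl.get_obs(); return s
E
python3 - <<'E'
from h import *
import pickle
for n in ("top","side"):
    c=cam(n); pickle.dump(c,open(n+".pkl","wb")); cv2.imwrite(f"pics/{n}0.png",cv2.resize(c["pixels"],(784,588)))
    print(n,ray(c,[[280,210]]))
s=state();print({k:np.round(v,3) for k,v in s.items()}); print(R.from_rotvec(s["orientation"]).as_matrix().round(3))
E
```

```text
top (array([ 435.3017447 ,   -5.37864776, 1004.44768685]), array([[ 0.20733767,  0.04356082, -0.97735298]]))
side (array([126.33906708, 712.893536  , 914.02926057]), array([[ 0.39503003, -0.59574431, -0.6993775 ]]))
{'t': np.float64(0.1), 'qpos': array([-1.178,  0.424,  1.631,  0.   ,  1.089, -0.019]), 'qvel': array([ 0.001, -0.001, -0.001,  0.003,  0.   , -0.001]), 'joint_torque': array([-0.0000e+00, -5.4562e+01, -2.7433e+01,  6.4000e-02,  1.9000e-02,
        0.0000e+00]), 'ee_pos': array([ 250.003, -572.302,  222.008]), 'orientation': array([ 1.995,  0.418, -1.995]), 'ft_force': array([-0.089, -0.015,  0.581]), 'moment': array([-0.002,  0.038,  0.005]), 'width': np.float64(87.857)}
[[-0.     0.4   -0.916]
 [ 0.001 -0.916 -0.4  ]
 [-1.    -0.001 -0.   ]]
```

View pics/top0.png

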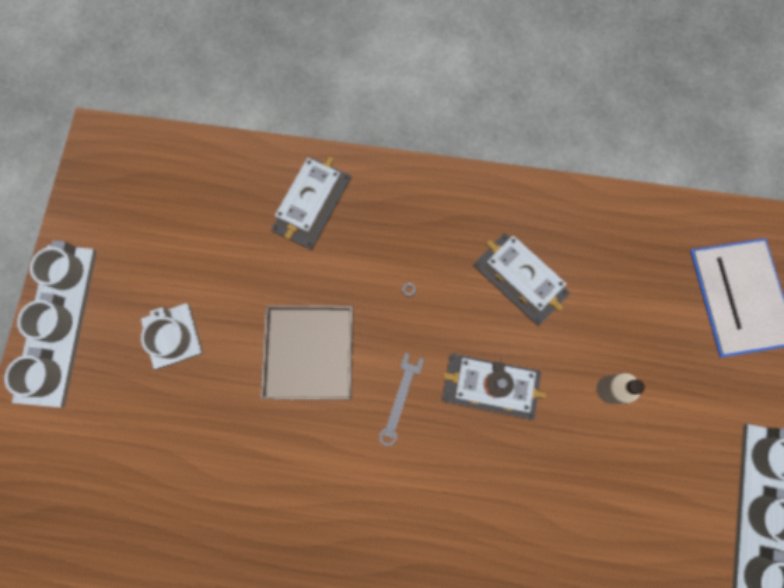

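View pics/side0.png

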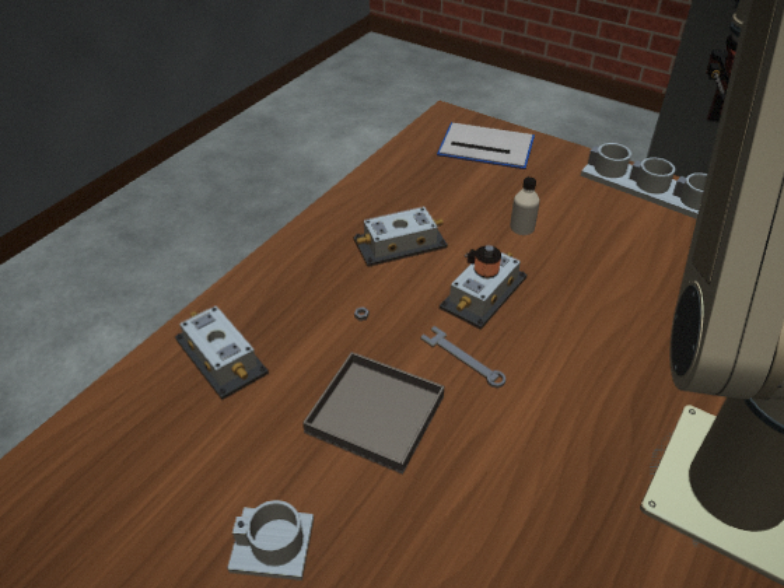

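The top view shows the manifold with coil at about (497,385) in the enlarged picture, plug toward the top of the image. The tray is at (308,352), the spanner at (402,400) and the bottle at (625,388). The other two manifolds have empty bores and are farther away. Next I zoom in to measure.

```bash
python3 - <<'E'
from h import *
import pickle
ct=pickle.load(open("top.pkl","rb"));cs=pickle.load(open("side.pkl","rb"))
a=ct["pixels"][240:310,305:405]; b=cs["pixels"][160:240,300:400]
a=cv2.resize(a,None,fx=4,fy=4,interpolation=cv2.INTER_CUBIC);b=cv2.resize(b,None,fx=4,fy=4,interpolation=cv2.INTER_CUBIC)
a=cv2.copyMakeBorder(a,0,40,0,0,0);print(a.shape,b.shape)
cv2.imwrite("pics/crop1.png",np.hstack([a,b]))
def white(c,x0,x1,y0,y1,thr):
    g=c["pixels"].copy();hsv=cv2.cvtColor(g,cv2.COLOR_BGR2HSV)
    m=((hsv[...,1]<60)&(hsv[...,2]>thr)).astype(np.uint8);k=np.zeros_like(m);k[y0:y1,x0:x1]=1;m*=k
    m=cv2.morphologyEx(m,cv2.MORPH_CLOSE,np.ones((5,5)))
    cc=max(cv2.findContours(m,0,2)[0],key=cv2.contourArea);return cc
c=white(ct,305,405,240,310,150)
P=onz(ct,c.reshape(-1,2),52)[:,:2].astype(np.float32)
r=cv2.minAreaRect(P);print("block top",r)
# tray: hull of not-wood in top at rim z 28
hsv=cv2.cvtColor(ct["pixels"],cv2.COLOR_BGR2HSV)
print("tray px",hsv[252,220],"wood",hsv[300,180], "steel top", ct["pixels"][268:282,345:372].mean(2).astype(int))
m=((hsv[...,1]<95)).astype(np.uint8);k=np.zeros_like(m);k[210:295,180:262]=1
cc=max(cv2.findContours(cv2.morphologyEx(m*k,cv2.MORPH_CLOSE,np.ones((5,5))),0,2)[0],key=cv2.contourArea)
print("tray rim",cv2.minAreaRect(onz(ct,cc.reshape(-1,2),28)[:,:2].astype(np.float32)))
for n,uv in dict(wr1=(295,258),wr2=(277,312),nut=(292,206),oil=(447,277)).items(): print(n,onz(ct,[uv],5).round(0))
E
```

```text
(320, 400, 3) (320, 400, 3)
block top ((502.8312683105469, -165.17593383789062), (131.7966766357422, 71.97714233398438), 87.19942474365234)
tray px [ 14  31 173] wood [ 12 136 144] steel top [[200 190 159 118  90  79  76  75  75  74  73  73  73  72  74  73  71  73
   80 113 161 193 203 203 202 201 202]
 [189 165 131  97  76  76  75  72  74  72  74  67  72  79  79  78  73  75
   74  93 138 179 198 203 202 204 202]
 [177 139 107  83  74  76  71  74  73  73  71  78  92 105 104  93  81  75
   72  78 107 154 187 196 191 193 196]
 [163 124  91  76  74  74  74  72  71  77  87 111 128 133 131 121 101  82
   74  73  88 135 174 180 169 164 167]
 [158 119  90  77  73  72  74  72  69  76 100 129 140 143 143 136 117  92
   75  72  81 117 164 173 159 148 138]
 [148 113  87  75  74  75  74  71  67  74 108 135 143 143 144 140 125 100
   77  73  76 106 154 168 156 144 128]
 [148 108  87  74  73  76  75  72  68  73 103 131 140 145 145 142 126 100
   78  72  75  97 140 157 151 144 135]
 [151 109  87  77  73  75  74  71  70  70  91 119 136 142 144 136 117  91
   75  74  76  98 134 149 148 145 142]
 [155
[... 178 characters left out ...]
 74
   70  73  86 119 138 142 144 145 146]
 [183 151 113  94  79  74  73  73  71  72  74  76  74  71  73  75  73  71
   71  76 105 148 157 149 147 145 146]
 [190 164 128  96  80  73  74  71  72  73  72  74  73  69  70  71  73  72
   76  91 133 168 167 149 145 144 146]
 [191 172 139 106  84  75  69  73  73  72  74  74  74  73  72  74  72  75
   90 124 165 184 173 155 145 144 145]
 [195 189 162 130 103  86  76  74  75  75  73  73  73  72  71  74  79  95
  130 165 189 184 167 152 144 142 141]]
tray rim ((515.108154296875, 175.37112426757812), (171.0468292236328, 163.49020385742188), 8.006555557250977)
wr1 [[527. -18.   5.]]
wr2 [[386.   8.   5.]]
nut [[663.   9.   5.]]
oil [[ 535. -410.    5.]]
```

View pics/crop1.png

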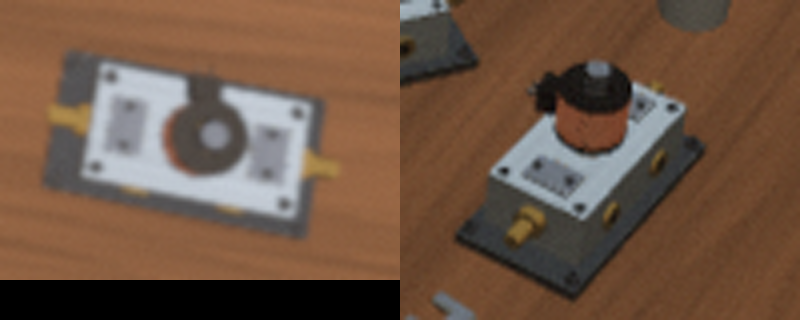

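```bash
cat >> h.py <<'E'
def tri(c1,u1,c2,u2):
    o1,v1=ray(c1,[u1]);o2,v2=ray(c2,[u2]);v1=v1[0]/np.linalg.norm(v1);v2=v2[0]/np.linalg.norm(v2)
    s=np.linalg.lstsq(np.c_[v1,-v2],o2-o1,rcond=None)[0];a=o1+s[0]*v1;b=o2+s[1]*v2
    return (a+b)/2,np.linalg.norm(a-b)
def down(yaw):  # tool y at world angle yaw (rad), x down
    y=np.array([np.cos(yaw),np.sin(yaw),0]);x=np.array([0,0,-1.]);return np.c_[x,y,np.cross(x,y)]
def delta(p,M,s=None):
    s=s or state();A=R.from_rotvec(s["orientation"]).as_matrix();t=A.T@(np.array(p)-s["ee_pos"])/1000
    r=np.degrees(R.from_matrix(A.T@M).as_rotvec());print("t",np.round(s["t"],2),"pos",np.round(s["ee_pos"],1),"delta m",t.round(4),"deg",r.round(2),"F",np.round(s["ft_force"],1),"w",np.round(s["width"],1));return t,r
E
python3 - <<'E'
from h import *
import pickle
ct=pickle.load(open("top.pkl","rb"));cs=pickle.load(open("side.pkl","rb"))
def cen(c,x0,x1,y0,y1):
    g=c["pixels"][y0:y1,x0:x1].astype(float).mean(2);w=np.clip(g-85,0,55);yy,xx=np.mgrid[y0:y1,x0:x1];return (w*xx).sum()/w.sum(),(w*yy).sum()/w.sum()
ut=cen(ct,353,364,269,279)
print(cs["pixels"][172:185,343:358].mean(2).astype(int))
us=cen(cs,345,355,174,179)
print(ut,us);P,g=tri(ct,ut,cs,us);print("stem top",P,g, onz(ct,[ut],112))
print("plug",onz(ct,[(305+205/4,240+80/4)],85),"coil",onz(ct,[(305+205/4,240+136/4)],98))
for a in [P]: print(proj(ct,[[502.8,-165.2,112]]),proj(cs,[[502.8,-165.2,112]]))
delta([503,-165,200],down(np.radians(-92.8)))
E
```

```text
[[ 79  76  76  76  79  72  72  72  74  74  72  68  70  68  71]
 [ 77  77  77  74  74  72  73  77  75  73  67  66  70  70  71]
 [ 77  75  74  70  75  77  80  73  72  71  68  66  71  73  75]
 [ 69  69  63  59  91 100  97  97  88  66  65  71  73  76  78]
 [ 43  30  22  48 106 110 108 115 114  63  46  62  76  77  74]
 [ 19  27  24  59 106 113 112 110 116  68  32  30  60  69  77]
 [ 29  24  26  22  77  99 102 101  99  57  28  24  22  49  73]
 [ 25  26  24  32  33  55  58  56  47  29  26  23  27  24  67]
 [ 24  24  23  42  36  39  34  41  38  28  23  26  22  23  42]
 [ 25  23  20  30  31  33  38  42  33  18  22  27  20  26  22]
 [ 22  27  24  38  38  36  38  36  28  16  17  28  21  23  17]
 [ 24  19  22  29  35  38  41  42  32  23  20  22  26  23  28]
 [ 16  26  17  23  24  26  23  24  21  20  22  26  21  21  44]]
(np.float64(358.3928301886792), np.float64(273.34415094339624)) (np.float64(349.1574733096086), np.float64(176.55782918149467))
stem top [ 503.29814104 -165.68037184  109.42483322] 0.5853308429076549 [[ 503.37065785 -165.10402901  112.        ]]
plug [[ 535.94361335 -161.60178065   85.        ]] coil [[ 502.22005805 -162.83568235   98.        ]]
[[358.40837251 273.59929528]] [[349.22598523 175.92976397]]
t 0.1 pos [ 250.  -572.3  222. ] delta m [ 0.0224 -0.272  -0.3949] deg [2.639e+01 2.000e-02 8.000e-02] F [-0.1 -0.   0.6] w 87.9
```

Emit:
carry_out --pt "0 -0.034 -0.0494 0 0 0" --pt "0 -0.034 -0.0494 0 0 0" --pt "0 -0.034 -0.0494 0 0 0" --pt "0 -0.034 -0.0494 0 0 0" --pt "0 -0.034 -0.0494 0 0 0" --pt "0 -0.034 -0.0494 0 0 0" --pt "0 -0.034 -0.0494 0 0 0" --pt "0 -0.02 -0.03 0 0 0" --grip 0

```text
t: 1.1
ee_pos: [496.5, -176.2, 220.2]
orientation: [1.998, 0.413, -2.001]
ft_force: [-0.1, -0.5, 0.1]
width: 87.7
```

Emit:
carry_out --pt "0 0 0 9 0 0" --pt "0 0 0 9 0 0" --pt "0 0 0 8.4 0 0" --pt "0 0 0 0 0 0"

```text
t: 1.6
ee_pos: [497.2, -172.2, 219.0]
orientation: [-2.184, 0.064, 2.193]
ft_force: [0.5, 0.1, 0.0]
width: 87.7
```

```bash
python3 - <<'E'
from h import *
c=cam("wrist");cv2.imwrite("pics/w1.png",c["pixels"])
delta([503,-165,200],down(np.radians(-92.8)))
print(proj(c,[[503,-165,112],[503,-165,98],[503,-165,52]]))
E
```

```text
t 1.65 pos [ 497.2 -172.2  219. ] delta m [ 0.019  -0.0075 -0.0055] deg [-0.66  0.23  0.18] F [-0.6  0.   0.1] w 87.9
[[272.8951359  200.14239255]
 [273.35222773 196.07422232]
 [274.59507141 185.0163856 ]]
```

View pics/w1.png

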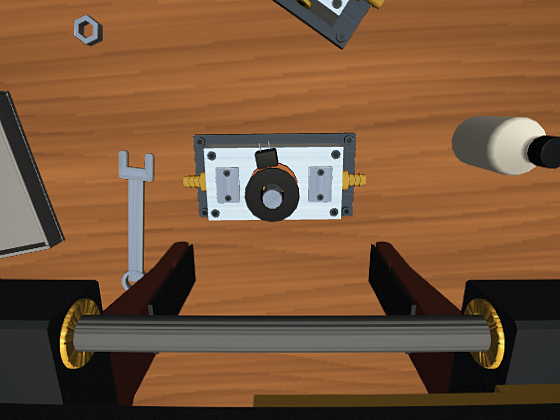

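The wrist view shows the stem top at (273,198), where I predicted (273,200). The block is square to the picture and the plug points up, slightly left. I'll refine the block pose from this view.

```bash
python3 - <<'E'
from h import *
c=cam("wrist");g=c["pixels"];hsv=cv2.cvtColor(g,cv2.COLOR_BGR2HSV)
m=((hsv[...,1]<60)&(hsv[...,2]>140)).astype(np.uint8);k=np.zeros_like(m);k[130:235,180:375]=1
cc=max(cv2.findContours(cv2.morphologyEx(m*k,cv2.MORPH_CLOSE,np.ones((9,9))),0,2)[0],key=cv2.contourArea)
print("block",cv2.minAreaRect(onz(c,cc.reshape(-1,2),52)[:,:2].astype(np.float32)))
w=np.zeros(g.shape[:2]);w[184:213,260:286]=1
mm=(w>0)&(g.mean(2)>90);ys,xs=np.nonzero(mm);x0,x1,y0,y1=xs.min(),xs.max(),ys.min(),ys.max();print("stem px",x0,x1,y0,y1,len(xs))
print("stem top",onz(c,[(xs.mean(),ys.mean())],112))
delta([503,-165,66],down(np.radians(-92.8)))
E
```

```text
block ((506.32489013671875, -164.12985229492188), (131.13446044921875, 74.58392333984375), 86.6614761352539)
stem px 263 282 186 208 295
stem top [[ 504.2773048  -164.19916763  112.        ]]
t 1.7 pos [ 497.2 -172.3  219. ] delta m [ 0.153  -0.0072 -0.006 ] deg [-0.65  0.23  0.18] F [ 0.6 -0.6 -0.2] w 87.7
```

Emit:
carry_out --pt "0.02 -0.0076 -0.0064 -0.8 0.2 0.2" --pt "0.035 0 0 0 0 0" --pt "0.03 0 0 0 0 0" --pt "0.025 0 0 0 0 0" --pt "0.015 0 0 0 0 0" --pt "0 0 0 0 0 0"

```text
t: 2.45
ee_pos: [505.3, -166.1, 91.4]
orientation: [-2.208, 0.038, 2.203]
ft_force: [-0.0, 0.4, 0.9]
width: 87.6
```

```bash
python3 - <<'E'
from h import *
delta([503.5,-164.7,66],down(np.radians(-93)))
E
```

```text
t 2.45 pos [ 505.3 -166.1   91.4] delta m [ 0.0254 -0.0014  0.0019] deg [ 1.11 -0.14 -0.08] F [-0.   0.4  0.9] w 87.6
```

Emit:
carry_out --pt "0.013 -0.0014 0.0019 0.8 0 0" --pt "0.009 0 0 0 0 0" --pt "0.003 0 0 0 0 0" --pt "0 0 0 0 0 0"

```text
t: 2.95
ee_pos: [504.9, -165.1, 66.7]
orientation: [-2.205, 0.055, 2.192]
ft_force: [0.3, -0.6, 0.3]
width: 88.0
```

Emit:
carry_out --pt "0 0 0 0 0 0" --pt "0 0 0 0 0 0" --pt "0 0 0 0 0 0" --pt "0 0 0 0 0 0" --pt "0 0 0 0 0 0" --pt "0 0 0 0 0 0" --grip 1

```text
t: 3.7
ee_pos: [505.5, -165.3, 67.6]
orientation: [-2.207, 0.055, 2.191]
ft_force: [0.8, 0.3, -0.3]
width: 45.4
```

```bash
python3 - <<'E'
from h import *
delta([503.5,-164.7,66],down(np.radians(-93)))
E
```

```text
t 3.7 pos [ 505.5 -165.3   67.6] delta m [ 0.0016 -0.0005  0.002 ] deg [ 0.31 -0.43 -0.16] F [ 0.8  0.3 -0.3] w 45.4
```

Emit:
carry_out --pt "-0.005 0 0 0 0 0" --pt "-0.01 0 0 0 0 0" --pt "-0.014 0 0 0 0 0" --pt "-0.014 0 0 0 0 0" --pt "-0.014 0 0 0 0 0" --pt "-0.014 0 0 0 0 0" --pt "-0.014 0 0 0 0 0" --pt "0 0 0 0 0 0"

```text
t: 4.7
ee_pos: [504.8, -165.0, 159.5]
orientation: [-2.208, 0.055, 2.19]
ft_force: [0.0, -0.3, -2.7]
width: 45.5
```

```bash
python3 - <<'E'
from h import *
s=state();delta([515,175,150],down(np.radians(-82)))
c=cam("wrist");c2=cam("side");cv2.imwrite("pics/w2.png",np.hstack([cv2.resize(c["pixels"][60:360,80:480],(400,300)),cv2.resize(c2["pixels"][130:250,290:430],(400,343))[:300]]))
E
```

```text
t 4.7 pos [ 504.8 -165.   159.5] delta m [ 0.0083 -0.3402  0.0058] deg [-10.69  -0.46  -0.23] F [ 0.  -0.3 -2.7] w 45.5
```

View pics/w2.png

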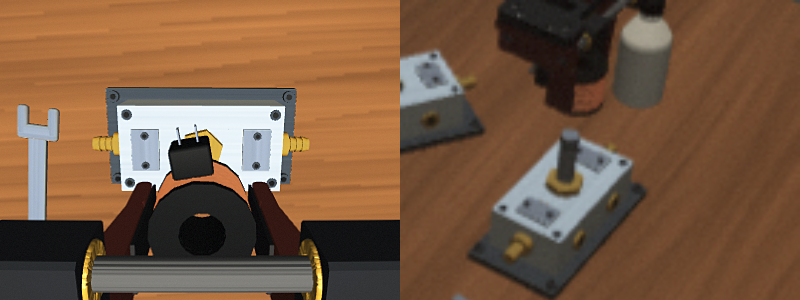

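Coil is off: the wrist view shows it hanging between the fingers with its bore clear, and the side view shows the bare stem with its hex flange in the manifold. On to the tray.

Emit:
carry_out --pt "0 -0.055 0 0 0 0" --pt "0 -0.055 0 0 0 0" --pt "0 -0.055 0 0 0 0" --pt "0 -0.055 0 0 0 0" --pt "0 -0.05 0 0 0 0" --pt "0 -0.04 0 0 0 0" --pt "0 0 0 -9 -0.4 -0.2" --pt "0 0 0 0 0 0"

```text
t: 5.8
ee_pos: [516.8, 153.8, 151.4]
orientation: [2.154, 0.119, -2.175]
ft_force: [0.1, 0.2, -3.5]
width: 45.8
```

```bash
python3 - <<'E'
from h import *
delta([515,175,60],down(np.radians(-82)))
c=cam("wrist");cv2.imwrite("pics/w3.png",c["pixels"])
h=cv2.cvtColor(c["pixels"],cv2.COLOR_BGR2HSV)
print(proj(c,[[515,175,4]]))
E
```

```text
t 5.8 pos [516.8 153.8 151.4] delta m [ 0.0914 -0.0213 -0.0014] deg [-1.7   0.54  0.02] F [ 0.1  0.2 -3.5] w 45.8
[[258.460306   193.69553451]]
```

View pics/w3.png

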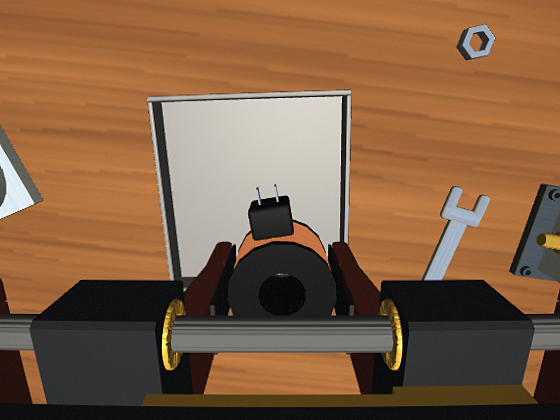

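The wrist view shows the tray across columns 150–350, centred near 250 and in line with the jaws. The coil is held with its plug facing away. Shift 21 mm, then lower.

Emit:
carry_out --pt "0.02 -0.022 -0.001 -1.5 0.5 0" --pt "0.03 0 0 0 0 0" --pt "0.03 0 0 0 0 0" --pt "0.015 0 0 0 0 0" --pt "0.01 0 0 0 0 0" --pt "0 0 0 0 0 0"

```text
t: 6.6
ee_pos: [516.4, 173.2, 43.6]
orientation: [2.163, 0.125, -2.161]
ft_force: [0.4, 0.6, -2.5]
width: 45.7
```

```bash
python3 - <<'E'
from h import *
delta([515,175,11.6],down(np.radians(-82)))
E
```

```text
t 6.6 pos [516.4 173.2  43.6] delta m [ 0.032  -0.002   0.0012] deg [-1.4  -0.06  0.01] F [ 0.4  0.6 -2.5] w 45.7
```

Emit:
carry_out --pt "0.012 0 0 0 0 0" --pt "0.01 0 0 0 0 0" --pt "0.004 0 0 0 0 0" --pt "0.002 0 0 0 0 0" --pt "0.001 0 0 0 0 0" --pt "0 0 0 0 0 0"

```text
t: 7.35
ee_pos: [518.2, 173.6, 14.5]
orientation: [2.168, 0.125, -2.158]
ft_force: [0.2, -0.2, -3.3]
width: 45.2
```

Emit:
carry_out --pt "0.0015 0 0 0 0 0" --pt "0.001 0 0 0 0 0" --pt "0.001 0 0 0 0 0" --pt "0 0 0 0 0 0"

```text
t: 7.85
ee_pos: [518.6, 173.8, 11.7]
orientation: [2.169, 0.125, -2.157]
ft_force: [0.1, -0.1, -3.2]
width: 45.5
```

Emit:
carry_out --pt "0.001 0 0 0 0 0" --pt "0.001 0 0 0 0 0" --pt "0.0 0 0 0 0 0"

```text
t: 8.22
ee_pos: [518.7, 173.9, 11.9]
orientation: [2.17, 0.126, -2.156]
ft_force: [-0.5, 0.1, -3.7]
width: 45.4
```

Emit:
carry_out --pt "0.002 0 0 0 0 0" --pt "0.002 0 0 0 0 0" --pt "0.0 0 0 0 0 0"

```text
t: 8.6
ee_pos: [519.1, 174.1, 11.9]
orientation: [2.17, 0.126, -2.155]
ft_force: [0.7, 0.2, -3.5]
width: 45.9
```

Emit:
carry_out --pt "0.003 0 0 0 0 0"

```text
t: 8.72
ee_pos: [519.7, 174.3, 10.9]
orientation: [2.172, 0.126, -2.155]
ft_force: [-8.7, -3.8, 37.0]
width: 45.9
```

The push meets 37 N, so the coil is on the floor. Release it.

Emit:
carry_out --pt "-0.0005 0 0 0 0 0" --pt "0 0 0 0 0 0" --pt "0 0 0 0 0 0" --pt "0 0 0 0 0 0" --pt "0 0 0 0 0 0" --pt "0 0 0 0 0 0" --grip 0.02

```text
t: 9.48
ee_pos: [520.4, 174.5, 10.6]
orientation: [2.173, 0.126, -2.154]
ft_force: [-0.3, 0.2, 0.6]
width: 86.3
```

Emit:
carry_out --pt "-0.01 0 0 0 0 0" --pt "-0.03 0 0 0 0 0" --pt "-0.04 0 0 0 0 0" --pt "-0.04 0 0 0 0 0" --pt "-0.03 0 0 0 0 0" --pt "-0.01 0 0 0 0 0" --pt "0 0 0 0 0 0"

```text
t: 10.35
ee_pos: [518.6, 174.0, 178.0]
orientation: [2.174, 0.126, -2.153]
ft_force: [0.8, -0.2, 0.1]
width: 86.1
```

```bash
python3 - <<'E'
from h import *
delta([503.5,-164.7,180],down(np.radians(-93)))
c=cam("top");s=cam("side")
a=cv2.resize(c["pixels"][200:310,170:400],(460,220));b=cv2.resize(s["pixels"][150:340,200:400],(400,380))
im=np.zeros((380,860,3),np.uint8);im[:220,:460]=a;im[:,460:]=b;cv2.imwrite("pics/p4.png",im[:, :800] if 0 else cv2.resize(im,(800,353)))
E
```

```text
t 10.35 pos [518.6 174.  178. ] delta m [-0.0031  0.3347  0.0536] deg [ 9.56 -0.54  0.14] F [ 0.8 -0.2  0.1] w 86.1
```

View pics/p4.png

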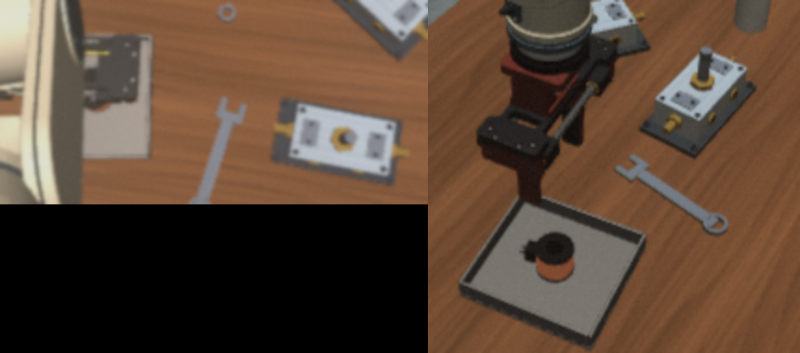

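The coil stands upright in the tray (side view, about (553,255)). The bare stem stands in the manifold. Going back to the manifold.

Emit:
carry_out --pt "0 0 0 9.5 -0.5 0.1" --pt "0 0.05 0 0 0 0" --pt "0 0.058 0 0 0 0" --pt "0 0.058 0 0 0 0" --pt "0 0.058 0 0 0 0" --pt "0 0.055 0 0 0 0" --pt "0 0.045 0 0 0 0" --pt "0 0 0 0 0 0"

```text
t: 11.45
ee_pos: [493.9, -158.2, 165.1]
orientation: [-2.171, 0.059, 2.216]
ft_force: [0.5, -0.1, 0.0]
width: 86.0
```

```bash
python3 - <<'E'
from h import *
import pickle
delta([503.5,-164.7,180],down(np.radians(-93)))
c=cam("wrist");g=c["pixels"];pickle.dump(c,open("w.pkl","wb"));cv2.imwrite("pics/w5.png",g)
print(proj(c,[[503.5,-164.7,112],[503.5,-164.7,60]]))
E
```

```text
t 11.45 pos [ 493.9 -158.2  165.1] delta m [-0.0151  0.006  -0.0097] deg [-0.12  1.17  0.01] F [ 0.5 -0.1  0. ] w 86.0
[[291.47624627 212.24785382]
 [289.69204506 192.92842108]]
```

View pics/w5.png

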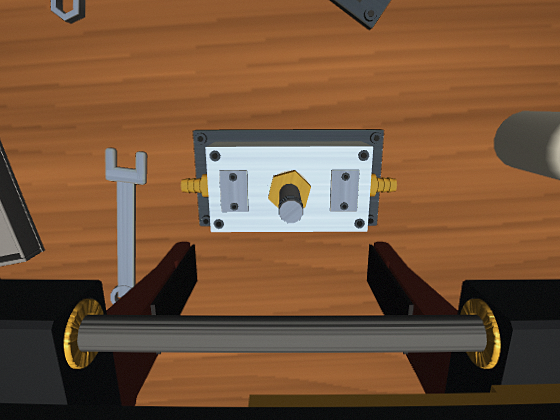

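Emit:
carry_out --pt "0 0.0055 -0.011 0 1.1 0" --pt "0.03 0 0 0 0 0" --pt "0.03 0 0 0 0 0" --pt "0.012 0 0 0 0 0" --pt "0.003 0 0 0 0 0" --pt "0 0 0 0 0 0"

```text
t: 12.25
ee_pos: [508.0, -158.0, 87.2]
orientation: [-2.2, 0.049, 2.196]
ft_force: [0.4, 1.1, 0.4]
width: 85.9
```

```bash
python3 - <<'E'
from h import *
delta([504.7,-164.7,70],down(np.radians(-93)))
E
```

```text
t 12.25 pos [ 508.  -158.    87.2] delta m [0.0172 0.0069 0.003 ] deg [ 0.39 -0.1   0.08] F [0.4 1.1 0.4] w 85.9
```

Emit:
carry_out --pt "0.007 0.006 0.003 0.3 0 0" --pt "0.007 0 0 0 0 0" --pt "0.002 0 0 0 0 0" --pt "0 0 0 0 0 0"

```text
t: 12.75
ee_pos: [505.8, -164.8, 71.9]
orientation: [-2.201, 0.056, 2.19]
ft_force: [0.2, 0.3, -0.4]
width: 86.0
```

```bash
python3 - <<'E'
from h import *
delta([504.7,-164.7,70],down(np.radians(-93)))
E
```

```text
t 12.75 pos [ 505.8 -164.8   71.9] delta m [ 0.0019 -0.0001  0.0011] deg [ 0.05 -0.28  0.02] F [ 0.2  0.3 -0.4] w 86.0
```

Emit:
carry_out --pt "0.001 0 0.001 0 0 0" --pt "0 0 0 0 0 0" --pt "0 0 0 0 0 0" --pt "0 0 0 0 0 0" --pt "0 0 0 0 0 0" --pt "0 0 0 0 0 0" --pt "0 0 0 0 0 0" --pt "0 0 0 0 0 0" --grip 1

```text
t: 13.75
ee_pos: [505.0, -164.6, 71.2]
orientation: [-2.201, 0.056, 2.189]
ft_force: [0.6, 1.0, -0.0]
width: 15.5
```

Emit:
carry_out --pt "0 0 0 0 0 0" --pt "0 0 0 0 0 0"

```text
t: 14.0
ee_pos: [505.1, -164.6, 71.2]
orientation: [-2.202, 0.056, 2.189]
ft_force: [0.9, -0.2, 0.5]
width: 15.4
```

```bash
python3 - <<'E'
from h import *
s=state();delta([504.7,-164.7,70],down(np.radians(-93)));print(np.round(s["moment"],2),s["ee_pos"],R.from_rotvec(s["orientation"]).as_matrix().round(4))
E
```

```text
t 14.0 pos [ 505.1 -164.6   71.2] delta m [0.0012 0.0001 0.0004] deg [ 0.05 -0.33  0.02] F [ 0.9 -0.2  0.5] w 15.4
[0.08 0.05 0.01] [ 505.05016056 -164.64075945   71.24707578] [[ 5.700e-03 -5.140e-02 -9.987e-01]
 [ 1.000e-04 -9.987e-01  5.140e-02]
 [-1.000e+00 -4.000e-04 -5.700e-03]]
```

Emit:
carry_out --pt "0 -0.0007 0 0 0 2.2" --pt "-0.0002 -0.0007 0 0 0 2.2"

```text
t: 14.25
ee_pos: [505.1, -163.2, 71.9]
orientation: [2.212, -0.145, -2.203]
ft_force: [-1.3, -0.3, -0.7]
width: 15.5
```

```bash
cat >> h.py <<'E'
def rep():
    s=state();A=R.from_rotvec(s["orientation"]).as_matrix();u=-A[:,0]
    yb=np.array([.0523,.9986,0]);xb=np.array([.9986,-.0523,0])
    # lower end of core assumed fixed in grip: tcp was at 71.2 when foot at 36
    foot=s["ee_pos"]-u*35.2; mouthpt=s["ee_pos"]+u*((52-s["ee_pos"][2])/u[2])
    print("t",round(s["t"],2),"lean y,x deg",np.degrees(np.arcsin([u@yb,u@xb])).round(2),"tcp",s["ee_pos"].round(1),"foot",foot.round(1),"axis@z52",mouthpt[:2].round(1),"F",np.round(s["ft_force"],1),"M",np.round(s["moment"],2),"w",round(s["width"],1))
E
python3 -c "from h import *;rep()"
```

```text
t 14.25 lean y,x deg [ 4.43 -0.33] tcp [ 505.1 -163.2   71.9] foot [ 505.2 -166.    36.8] axis@z52 [ 505.1 -164.8] F [-1.3 -0.3 -0.7] M [ 0.6   0.07 -0.  ] w 15.5
```

Emit:
carry_out --pt "-0.0003 -0.0007 0 0 0 2.2" --pt "-0.0003 -0.0007 0 0 0 2.2" --pt "-0.0003 0 0 0 0 0.5"

```text
t: 14.62
ee_pos: [505.3, -161.2, 73.3]
orientation: [2.161, -0.237, -2.157]
ft_force: [-0.8, 0.6, 2.8]
width: 15.3
```

```bash
python3 -c "from h import *;rep()"
```

```text
t 14.62 lean y,x deg [ 9.47 -0.33] tcp [ 505.3 -161.2   73.3] foot [ 505.2 -167.    38.6] axis@z52 [ 505.2 -164.7] F [-0.8  0.6  2.8] M [-0.07  0.25 -0.08] w 15.3
```

Emit:
carry_out --pt "0 0.0009 0 0 0 -2.4" --pt "0 0.0009 0 0 0 -2.4" --pt "-0.0001 0.0009 0 0 0 -2.4" --pt "-0.0002 0.0009 0 0 0 -2.4" --pt "-0.0002 0.0009 0 0 0 -2.4" --pt "-0.0003 0.0009 0 0 0 -2.4" --pt "-0.0003 0.0009 0 0 0 -2.4" --pt "-0.0003 0.0009 0 0 0 -2.4"

```text
t: 15.62
ee_pos: [504.8, -169.1, 73.5]
orientation: [-2.115, -0.141, 2.089]
ft_force: [-0.8, 0.8, -0.4]
width: 15.7
```

```bash
python3 - <<'E'
from h import *
rep()
c=cam("side");w=cam("wrist")
a=cv2.resize(c["pixels"][120:245,300:430],(416,400));b=cv2.resize(w["pixels"][100:300,180:380],(384,384))
im=np.zeros((400,800,3),np.uint8);im[:,:416]=a;im[:384,416:]=b;cv2.imwrite("pics/p6.png",im)
E
```

```text
t 15.62 lean y,x deg [-10.56  -0.42] tcp [ 504.8 -169.1   73.5] foot [ 505.4 -162.6   38.9] axis@z52 [ 505.2 -165.1] F [-0.8  0.8 -0.4] M [-0.09  0.16  0.09] w 15.7
```

View pics/p6.png

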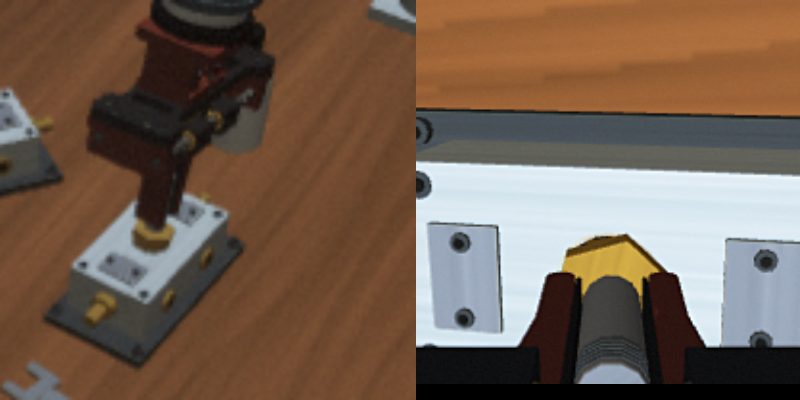

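The side view shows the manifold flat and the flange lifted and leaning with the hand. Next cycle.

Emit:
carry_out --pt "0 -0.0009 0 0 0 2.5" --pt "0 -0.0009 0 0 0 2.5" --pt "-0.0001 -0.0009 0 0 0 2.5" --pt "-0.0002 -0.0009 0 0 0 2.5" --pt "-0.0003 -0.0009 0 0 0 2.5" --pt "-0.0003 -0.0009 0 0 0 2.5" --pt "-0.0003 -0.0009 0 0 0 2.5" --pt "-0.0003 -0.0009 0 0 0 2.5"

```text
t: 16.73
ee_pos: [505.3, -160.5, 73.3]
orientation: [2.159, -0.252, -2.148]
ft_force: [-3.0, 0.2, 5.9]
width: 16.0
```

```bash
python3 -c "from h import *;rep()"
```

```text
t 16.73 lean y,x deg [10.15 -0.54] tcp [ 505.3 -160.5   73.3] foot [ 505.3 -166.7   38.7] axis@z52 [ 505.3 -164.3] F [-3.   0.2  5.9] M [ 0.23  0.56 -0.06] w 16.0
```

Emit:
carry_out --pt "0 0.0009 0 0 0 -2.4" --pt "0 0.0009 0 0 0 -2.4" --pt "-0.0001 0.0009 0 0 0 -2.4" --pt "-0.0002 0.0009 0 0 0 -2.4" --pt "-0.0003 0.0009 0 0 0 -2.4" --pt "-0.0003 0.0009 0 0 0 -2.4" --pt "-0.0003 0.0009 0 0 0 -2.4" --pt "-0.0003 0.0009 0 0 0 -2.4"

```text
t: 17.73
ee_pos: [504.3, -168.0, 72.9]
orientation: [-2.133, -0.118, 2.1]
ft_force: [-0.8, 1.8, 0.7]
width: 15.9
```

```bash
python3 -c "from h import *;rep()"
```

```text
t 17.73 lean y,x deg [-9.12 -0.62] tcp [ 504.3 -168.    72.9] foot [ 505.  -162.5   38.1] axis@z52 [ 504.7 -164.7] F [-0.8  1.8  0.7] M [-0.07  0.3   0.01] w 15.9
```

Foot height is no longer growing (F shows no real pull), so I'll pull more and watch the force.

Emit:
carry_out --pt "-0.0007 0 0 0 0 -0.5" --pt "-0.0007 0 0 0 0 0"

```text
t: 17.98
ee_pos: [504.4, -168.5, 74.2]
orientation: [-2.129, -0.125, 2.095]
ft_force: [0.5, 2.1, -3.6]
width: 15.6
```

Emit:
carry_out --pt "-0.0007 -0.0009 0 0 0 2.5" --pt "-0.0007 -0.0009 0 0 0 2.5"

```text
t: 18.23
ee_pos: [504.6, -166.5, 75.6]
orientation: [-2.173, -0.028, 2.142]
ft_force: [-0.2, 1.9, -3.2]
width: 15.6
```

```bash
python3 -c "from h import *;rep()"
```

```text
t 18.23 lean y,x deg [-4.4  -0.71] tcp [ 504.6 -166.5   75.6] foot [ 505.2 -163.9   40.5] axis@z52 [ 505.  -164.7] F [-0.2  1.9 -3.2] M [ 0.48 -0.08  0.02] w 15.6
```

Emit:
carry_out --pt "-0.0005 -0.001 0 0 0 2.5" --pt "-0.0005 -0.001 0 0 0 2.5" --pt "-0.0005 -0.001 0 0 0 2.5" --pt "-0.0005 -0.001 0 0 0 2.5" --pt "-0.0006 -0.001 0 0 0 2.5"

```text
t: 18.85
ee_pos: [505.3, -161.0, 78.7]
orientation: [2.175, -0.219, -2.149]
ft_force: [-1.4, -4.3, -0.5]
width: 15.7
```

```bash
python3 -c "from h import *;rep()"
```

```text
t 18.85 lean y,x deg [ 8.86 -0.93] tcp [ 505.3 -161.    78.7] foot [ 505.6 -166.5   43.9] axis@z52 [ 505.5 -165.2] F [-1.4 -4.3 -0.5] M [-0.62  0.4  -0.04] w 15.7
```

Emit:
carry_out --pt "0 0.001 0 0 0.2 -2.4" --pt "-0.0003 0.001 0 0 0.2 -2.4" --pt "-0.0005 0.001 0 0 0.2 -2.4" --pt "-0.0005 0.001 0 0 0 -2.4"

```text
t: 19.35
ee_pos: [504.7, -164.1, 81.1]
orientation: [-2.227, 0.029, 2.168]
ft_force: [-1.5, -1.8, -2.8]
width: 15.6
```

```bash
python3 -c "from h import *;rep()"
```

```text
t 19.35 lean y,x deg [-0.65 -1.51] tcp [ 504.7 -164.1   81.1] foot [ 505.7 -163.7   45.9] axis@z52 [ 505.5 -163.8] F [-1.5 -1.8 -2.8] M [-0.32  0.22 -0.02] w 15.6
```

Emit:
carry_out --pt "-0.0005 0.001 0 0 0 -2.4" --pt "-0.0005 0.001 0 0 0 -2.4" --pt "-0.0006 0.001 0 0 0 -2.4" --pt "-0.0006 0 0 0 0 0"

```text
t: 19.85
ee_pos: [504.0, -168.4, 82.3]
orientation: [-2.168, -0.108, 2.105]
ft_force: [-0.6, -0.4, -2.6]
width: 15.2
```

```bash
python3 - <<'E'
from h import *
rep()
c=cam("side");w=cam("wrist")
a=cv2.resize(c["pixels"][120:245,300:430],(416,400));b=cv2.resize(w["pixels"][100:300,180:380],(384,384))
im=np.zeros((400,800,3),np.uint8);im[:,:416]=a;im[:384,416:]=b;cv2.imwrite("pics/p7.png",im)
E
```

```text
t 19.85 lean y,x deg [-7.72 -1.41] tcp [ 504.  -168.4   82.3] foot [ 505.1 -163.7   47.5] axis@z52 [ 505.  -164.3] F [-0.6 -0.4 -2.6] M [-0.12 -0.05 -0.04] w 15.2
```

View pics/p7.png

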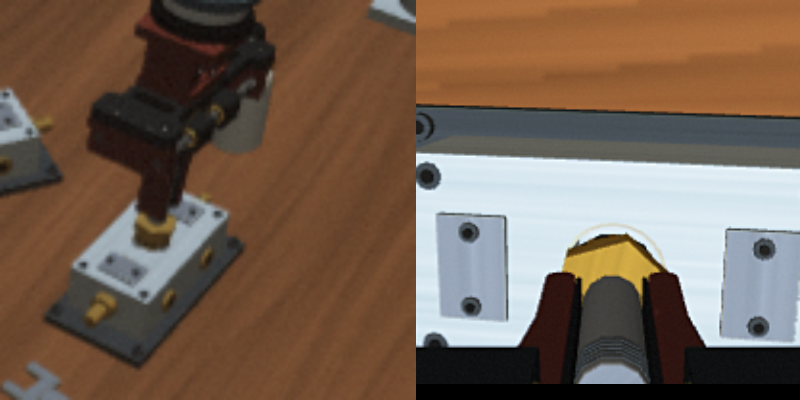

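The flange stands about 11 mm proud with the bore rim visible around it. The grip has not slipped and the manifold is flat. Now straighten and raise.

Emit:
carry_out --pt "-0.0008 -0.0015 0 0 -0.4 2.5" --pt "-0.0008 -0.0015 0 0 -0.4 2.5" --pt "-0.0008 -0.001 0 0 -0.3 2.0" --pt "0 0 0 0 0 0"

```text
t: 20.45
ee_pos: [504.1, -162.5, 85.5]
orientation: [-2.213, 0.028, 2.195]
ft_force: [0.9, -0.6, -0.7]
width: 15.3
```

```bash
python3 - <<'E'
from h import *
rep(); delta([505.0,-164.7,90.2],R.from_matrix([[5.7e-3,-.0514,-.9987],[1e-4,-.9987,.0514],[-1,-4e-4,-5.7e-3]]).as_matrix())
E
```

```text
t 20.45 lean y,x deg [-0.28 -0.47] tcp [ 504.1 -162.5   85.5] foot [ 504.4 -162.3   50.3] axis@z52 [ 504.4 -162.3] F [ 0.9 -0.6 -0.7] M [-0.02  0.03 -0.  ] w 15.3
t 20.45 pos [ 504.1 -162.5   85.5] delta m [-0.0047  0.0022 -0.001 ] deg [ 1.22 -0.15  0.26] F [ 0.9 -0.6 -0.7] w 15.3
```

Emit:
carry_out --pt "-0.001 0.001 -0.0005 0.5 0 0.2" --pt "-0.001 0.0008 -0.0004 0.4 0 0" --pt "-0.001 0.0003 0 0 0 0" --pt "0 0 0 0 0 0" --pt "0 0 0 0 0 0"

```text
t: 21.08
ee_pos: [504.8, -165.0, 88.6]
orientation: [-2.206, 0.05, 2.187]
ft_force: [-1.1, -0.6, -1.1]
width: 15.5
```

```bash
python3 - <<'E'
from h import *
rep(); delta([505.0,-164.7,90.2],R.from_matrix([[5.7e-3,-.0514,-.9987],[1e-4,-.9987,.0514],[-1,-4e-4,-5.7e-3]]).as_matrix())
c=cam("side");w=cam("wrist")
a=cv2.resize(c["pixels"][140:225,310:390],(376,400),interpolation=cv2.INTER_CUBIC);b=cv2.resize(w["pixels"][100:300,180:380],(400,400))
im=np.hstack([a,b]);cv2.imwrite("pics/p8.png",im)
E
```

```text
t 21.07 lean y,x deg [-0.12 -0.47] tcp [ 504.8 -165.    88.6] foot [ 505.1 -164.9   53.4] axis@z52 [ 505.1 -164.9] F [-1.1 -0.6 -1.1] M [ 0.05  0.   -0.03] w 15.5
t 21.08 pos [ 504.8 -165.    88.6] delta m [-0.0016 -0.0003 -0.0002] deg [ 0.22 -0.15  0.1 ] F [-1.1 -0.6 -1.1] w 15.5
```

View pics/p8.png

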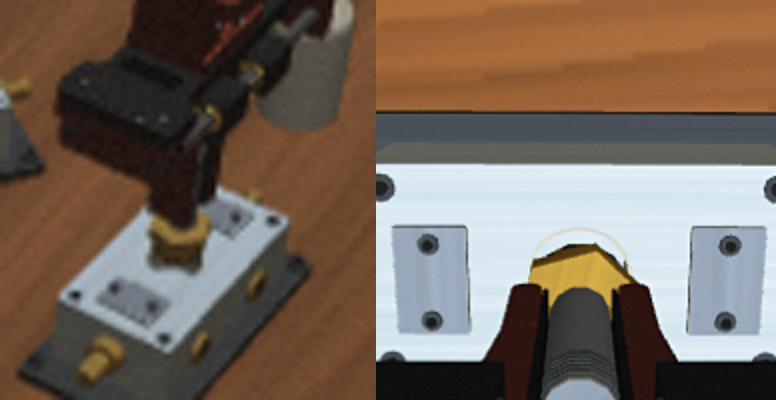

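Emit:
carry_out --pt "-0.001 0 0 0.2 -0.2 0.1" --pt "-0.0007 0 0 0 0 0" --pt "0 0 0 0 0 0" --pt "0 0 0 0 0 0" --pt "0 0 0 0 0 0"

```text
t: 21.8
ee_pos: [504.7, -164.9, 90.4]
orientation: [-2.2, 0.056, 2.191]
ft_force: [-1.2, 0.7, -1.3]
width: 15.7
```

```bash
python3 - <<'E'
from h import *
rep();s=state();print(np.round(s["qvel"],3))
w=cam("wrist");A=R.from_rotvec(s["orientation"]).as_matrix();u=np.array([0,0,1.])
foot=s["ee_pos"]-35.2*u
print("stem top proj", proj(w,[foot+76*u]), "flange top far rim",proj(w,[foot+24*u+[15,0,0]]))
h=cv2.cvtColor(w["pixels"],cv2.COLOR_BGR2HSV);m=((h[...,0]>15)&(h[...,0]<30)&(h[...,1]>120)).astype(np.uint8);m[:, :240]=0;m[:,340:]=0;m[:200]=0;ys,xs=np.nonzero(m);print("flange px",xs.min(),xs.max(),ys.min(),ys.max())
# stem top face: bright-ness profile along column
print("col profile",w["pixels"][262:312:2,284-4:288].mean((1,2)).astype(int))
hw=w["pixels"].copy()
# manifold pose now
mm=((h[...,1]<60)&(h[...,2]>140)).astype(np.uint8);n,l,st,ce=cv2.connectedComponentsWithStats(mm)
i=1+np.argmax(st[1:,4]);print("block comp",st[i], "edges top row -> world", onz(w,[(200,st[i][1]),(360,st[i][1])],52).round(1))
c=cam("top");h=cv2.cvtColor(c["pixels"],cv2.COLOR_BGR2HSV);print("side ok")
sd=cam("side");a=cv2.resize(sd["pixels"][140:225,310:390],(560,595),interpolation=cv2.INTER_CUBIC);cv2.imwrite("pics/p9.png",a)
print("side: proj foot",(proj(sd,[foot])-[310,140])*7,"mouth",(proj(sd,[[505,-164.7,52]])-[310,140])*7)
E
```

```text
t 21.8 lean y,x deg [-0.02 -0.25] tcp [ 504.7 -164.9   90.4] foot [ 504.9 -164.9   55.2] axis@z52 [ 504.9 -164.9] F [-1.2  0.7 -1.3] M [0.01 0.04 0.01] w 15.7
[ 0.    -0.    -0.001 -0.     0.001 -0.   ]
stem top proj [[282.42226654 304.1582303 ]] flange top far rim [[280.80431794 226.64632238]]
flange px 240 339 222 406
col profile [ 62  63  63  63  63  63  61  46  48  43  41  45  75  72 155 168 167 167
 166 166 166 165 163 162 164]
block comp [  169   181   224   100 16636] edges top row -> world [[ 541.2 -118.7   52. ]
 [ 536.6 -211.8   52. ]]
side ok
side: proj foot [[254.59943897 368.76760301]] mouth [[252.9652909  375.16091039]]
```

View pics/p9.png

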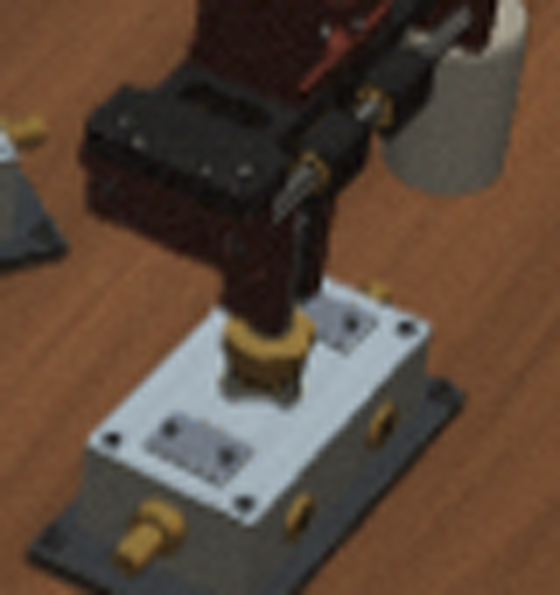

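```bash
python3 - <<'E'
from h import *
s=state();w=cam("wrist");f=s["ee_pos"]-[0,0,35.2]
for dz in (-3,0,3): print(dz,proj(w,[f+[8,0,76+dz]]).round(1), proj(w,[f+[17.3,0,24+dz]]).round(1))
print(w["pixels"][280:300,278:286].mean((1,2)).astype(int));rep()
E
```

```text
-3 [[281.3 282.1]] [[280.5 220.8]]
0 [[281.3 285.7]] [[280.5 222.5]]
3 [[281.3 289.4]] [[280.5 224.2]]
[ 42  75  40  62  42  53  75  60  70 109 157 173 169 167 167 167 167 167
 166 167]
t 22.0 lean y,x deg [-0.02 -0.25] tcp [ 504.7 -164.8   90.4] foot [ 504.9 -164.8   55.2] axis@z52 [ 504.9 -164.8] F [ 0.7 -0.2 -0.9] M [ 0.01  0.07 -0.03] w 15.4
```

```bash
python3 -c "
from h import *
ctrl.close_job();rep()"
```

```text
the job is handed in; nothing more can be done
the job is handed in; nothing more can be done
```

I've stripped the valve and handed the job in at about 22 s of robot time, well inside the 64 s limit.

**What I did**
- **Coil:** I slid it straight up off the stem and set it down in the grey tray. A later side view showed it released and standing upright. The wrist force peaked at 37 N, pushing the coil onto the tray floor.
- **Core tube:** I gripped the bare stem and rocked it along the block three times each way. Five of the leans reached about 9 to 10.5 degrees and the last about 8. The readings I took during the rocking never showed more than about 4 N of downward pull on the hand. One lean pressed down with 6 N instead, and the tube stopped rising until I pulled a little harder.
- **Finish:** The tube is still gripped, upright and motionless above its bore.

**Last checks**
- **Clearance:** The lower end works out at about 3 mm above the bore's mouth, going by how far the hand has risen since I gripped the stem.
- **Position:** The tube is within about 0.3 mm of where it stood when I gripped it, and the hand leans no more than 0.25 degrees. No joint was moving.
- **Manifold:** It looks flat in the side view. From the wrist camera its far edge puts the block's centre at x of about 504 mm, against 503 to 506 mm at the start. I did not re-measure its position along its length.
- **Disagreement:** In the wrist view the stem's top edge sits about 4 pixels from where I predicted, which could mean the tube is up to 3 mm higher. The flange's edge matched the prediction, and neither suggests the stem slipped down in the grip.

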